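# Make up two chisel kits on the toolmaker's bench

## Task

Make up the two chisel kits: in the blue tray lay the wide blade flat in its pocket and fill its slotted sleeve up to its black line with the brass collar at the bottom and the walnut block on top of it; in the red tray lay the slim blade flat in its pocket and put the maple block, which reaches the line by itself, upright in the sleeve. The blades may lie either way round. Leave the spare aluminium collar, the hammer and the wax tin where they are.

Things in the scene. Friction and masses are not known exactly. Their poses are not given: they have to be found in the camera images.
- blue_tray: Fixed tray, board 190 (x) x 124 x 6 (mm), blue patch. Origin: centre of underside, z up. On it: blade pocket centred x 0, y 30, 170 x 44, rails 8 wide, 6 high, none at |x| < 35 (finger gap). Clear sleeve, axis x -60, y -34, bore 42: curved walls 4 thick at its +y and -y sides, blue floor z 6, black line z 42, flared blue rim z 44-51, outside 60; 32 wide finger slots toward +x and -x, floor deep.
- red_tray: The other kit tray, also fixed: red patch, red sleeve rim and floor, otherwise the same as the blue tray in every size and offset (190 x 124 x 6 mm board, pocket centred x 0, y 30, sleeve axis x -60, y -34, slots toward +x and -x, line z 42, rim top z 51). The patch, 90 x 46 on both, is flat, centred x 40, y -34. Origin: centre of underside.
- wide_blade: bright steel wide blade blank, flat, 140 mm long and 6 mm thick: the blade proper is 100 x 25 mm (toward +x), the other end a tang 40 x 10 mm (toward -x). Origin at the middle of the 140 mm length, on the centre line of the underside; x along the length, z up. About 130 g; its centre of mass lies about 10 mm from the origin toward +x.
- slim_blade: bright steel slim blade blank, flat, 140 mm long and 6 mm thick: the blade proper is 100 x 13 mm (toward +x), the other end a tang 40 x 8 mm (toward -x). Origin at the middle of the 140 mm length, on the centre line of the underside; x along the length, z up. About 70 g; its centre of mass lies about 9 mm from the origin toward +x.
- brass_collar: yellow brass collar: a disc, 36 mm diameter, 12 mm thick, standing flat on the bench with a black-looking 9 mm tang hole in each face. Origin at its centre (6 mm above its underside), z along its axis. About 100 g.
- walnut_block: dark brown walnut handle block: a round block, 36 mm diameter, 24 mm thick, standing flat on the bench with a black-looking 9 mm tang hole in each face. Origin at its centre (12 mm above its underside), z along its axis. About 30 g.
- maple_block: pale cream maple handle block: a round block, 36 mm diameter, 36 mm thick, standing flat on the bench with a black-looking 9 mm tang hole in each face. Origin at its centre (18 mm above its underside), z along its axis. About 40 g.
- spare_collar: silver aluminium collar, a spare to be left in the stock: a disc, 36 mm diameter, 12 mm thick, standing flat on the bench with a black-looking 9 mm tang hole in each face. Origin at its centre (6 mm above its underside), z along its axis. About 35 g, loose.
- hammer: bench hammer lying loose at the far side of the work, wooden handle, 260 mm long, head 88 mm across; origin on its underside near the middle, x along the handle toward the head. To be left alone.
- wax_tin: closed green wax tin, loose, 67 mm diameter, 30 mm high, on the robot's side of the stock; origin at the centre of its underside. To be left alone.
Things that resemble listed ones, but are neither listed nor needed, are in the scene too. Leave any pink or purple look-alike of the red_tray alone.

How it is judged:
By the outcome, as a careful person would: the job done as asked, in the order asked, and still so for the second after the job is handed in, with the robot touching nothing.
It also fails if it takes over 128 s, if anything falls off the work surface, if the arm or the gripper's body presses on something with over 40 N, if the wrist force passes 120 N, or if a joint passes its speed limit or range.

## Robot

A 6-joint arm with a two-finger parallel gripper is mounted at the origin on the work surface. World frame = base frame: x ahead of the robot, y to its left, z up, the work surface at z = 0. Lengths are in mm, angles in rad, forces in N, time in s.
With the tool pointing down it reaches from about 325 to 900 mm from the base axis. Payload 6.1 kg.
Tool frame: the origin (TCP) lies on the mounting face of the last link; the fingertips stand 182 mm ahead of it and the grasp point (between the pads) lies 164 mm ahead of it; z points along the fingers, y is the line along which they close (so a half turn about z gives the same grasp; the last joint's range is limited). The gripper opens to 87 mm and grips with 3 to 60 N. Pads are 19 mm wide; open, the fingers measure 117 mm over their backs; the gripper's body (75 mm by 190 mm) begins 51 mm behind the grasp point.
Start: joints at [1.038, 0.22, 1.526, -0, 1.395, -0.126], TCP at [247.294, 573.989, 404.738] pointing down, gripper open.
Joint ranges: [-2.98, 2.98], [-0.91, 2.08], [0.09, 2.57], [-1.24, 4.39], [0.2, 2.65], [-2.68, 2.68]. Speed limits (rad/s): [2.57, 2.57, 3.01, 3.14, 3.14, 3.14].

## Interface

Orientations are given as a unit quaternion [x, y, z, w].
In Python, from bench import state, get_image, job_done gives the robot as it stands.
- The arm moves only by the tool play_rows, never from a script. Its arguments are lists of equal length, an entry for each row: "grip": the opening, from -1 (shut) to 1 (fully open); "offset": the shift along the tool's x, y, z in mm, a list of three; "spin": the turn about the tool's z in degrees. A call has 1 to 5 rows; each row is the pose to reach, as a shift and turn from the pose commanded when the call began, along the tool's axes at that moment; what a row does not reach only later rows make up. A row lasts 1/10 s, in which the tool goes at most 50 mm and 8.59 degrees, less where a joint would pass 70% of its speed; a pose out of reach is approached as far as the arm can. A call with a gripper value outside its range is refused whole. The fingers move at their own pace and stop on an object; "newtons" is the grip in N (left out, the last holds). Time passes only in rows, so rows that repeat a pose let the fingers close. It gives the time, the measured TCP pose, the force, the opening and the grip force at its end, in the units of the state.
- state(): the state, without advancing time (a new reading comes with each control period).
- get_image(name): name is "scene" or "side" or "wrist"; returns a dict with "frame" (384x512x3 uint8, blue, green, red), "z_map" (384x512 float32, mm along the optical axis (not along the pixel's ray), 0 where there is no reading), "intrinsics" (3x3 intrinsics, pixels), "rvec" (rotation vector, rad) and "tvec" (3), from world to camera coordinates, as OpenCV has them. Camera axes: x right, y down, z forward; pixel columns grow to the right and rows downward; lengths in mm; the calibration is good to about 2 mm. A picture is of the moment at which its call begins.
- job_done(): hands the job in; it is judged then, once.
The state is a dict: "t": time; "joint_positions": joint angles; "qd": joint speeds; "effort": joint torques, N m; "ee_pos": TCP position; "tool_rot": TCP orientation; "ft_force": force on the tool from outside, world axes, zero at the start; "ft_torque": the same for the moment, N m; "grip_width": finger opening in mm; "grip_force": force on a finger pad.
Only numpy, scipy, OpenCV 4.12 (cv2) and the standard library are available. Lean on these libraries where they do the work, as an engineer would, in place of code of your own. Each camera call takes 0.05 s, during which the arm holds its last target. There are 200 camera calls.

## Working session

There is one attempt and no reset: what is moved stays moved. The work goes in short steps, Python scripts to look and compute and a tool call to move; the robot and the scene stay as the last step left them, time stands still between calls to the robot, and variables do not carry over. Pictures are saved under pics/ and viewed, at most 14 in all, crops included, and the job is handed in when it is done.

Besides the shell and the picture viewer there is one more tool, called after "Call:" in YAML: its name, and indented under it one key for each argument. play_rows: Moves the arm, as the interface text tells. Its arguments: {"type":"object","properties":{"grip":{"type":"array","items":{"type":"number"}},"offset":{"type":"array","items":{"type":"array","items":{"type":"number"}}},"spin":{"type":"array","items":{"type":"number"}},"newtons":{"type":"number"}},"required":["grip","offset","spin"]}

```bash
mkdir -p pics; cat > h.py <<'E'
import numpy as np, cv2
from bench import state,get_image,job_done
def cam(n):
    d=get_image(n); R,_=cv2.Rodrigues(np.array(d['rvec'],float)); d['R']=R; d['t']=np.array(d['tvec'],float).ravel(); d['K']=np.array(d['intrinsics'],float); return d
def ray(d,u,v,z):
    c=-d['R'].T@d['t']; r=d['R'].T@np.linalg.inv(d['K'])@np.array([u,v,1.]); return c+r*(z-c[2])/r[2]
def pts(d):
    h,w=d['z_map'].shape; u,v=np.meshgrid(np.arange(w),np.arange(h)); z=d['z_map'].astype(float)
    p=np.stack([u,v,np.ones_like(u)],-1)@np.linalg.inv(d['K']).T*z[...,None]
    p=(p-d['t'])@d['R']; p[z==0]=np.nan; return p
E
python3 - <<'E'
from h import *
for n in ('scene','side','wrist'):
    d=cam(n); cv2.imwrite(f'pics/{n}0.png',d['frame'] if n=='wrist' else cv2.resize(d['frame'],(800,600),interpolation=cv2.INTER_CUBIC)); np.savez(f'{n}0.npz',**{k:d[k] for k in('frame','z_map','R','t','K')})
    print(n,-d['R'].T@d['t'],d['R'][2],d['K'][0,0])
print(state())
E
```

```text
scene [1210.22546847 -467.40634944  631.76192178] [-0.65999683  0.46989503 -0.58617646] 349.5045420789928
side [ 432.40457919 -924.02845926  625.73811355] [ 0.09894338  0.84906521 -0.51893976] 419.71537943502807
wrist [176.20502702 604.87162953 384.01962416] [ 0.25606117 -0.11170439 -0.96018478] 280.4356080343762
{'t': 0.15, 'joint_positions': array([ 1.03790572e+00,  2.21077924e-01,  1.52733561e+00, -7.17041879e-07,
        1.39467239e+00, -1.26137516e-01]), 'qd': array([-0.00021909, -0.00240722, -0.0047633 , -0.00081735,  0.00106339,
       -0.00154478]), 'effort': array([-1.23899491e-05, -4.95184493e+01, -3.87885904e+01,  6.99401088e-02,
        5.32532448e-02, -4.11794622e-05]), 'ee_pos': array([247.19382067, 573.82647892, 403.87464852]), 'tool_rot': array([ 2.01977314e-01,  9.79389916e-01, -7.06580917e-04, -2.41264967e-04]), 'ft_force': array([ 0.07091547, -0.45428045, -0.10136818]), 'ft_torque': array([-0.02417647, -0.01186028, -0.00515795]), 'grip_force': 0.0, 'grip_width': 86.7972721959629}
```

View pics/scene0.png

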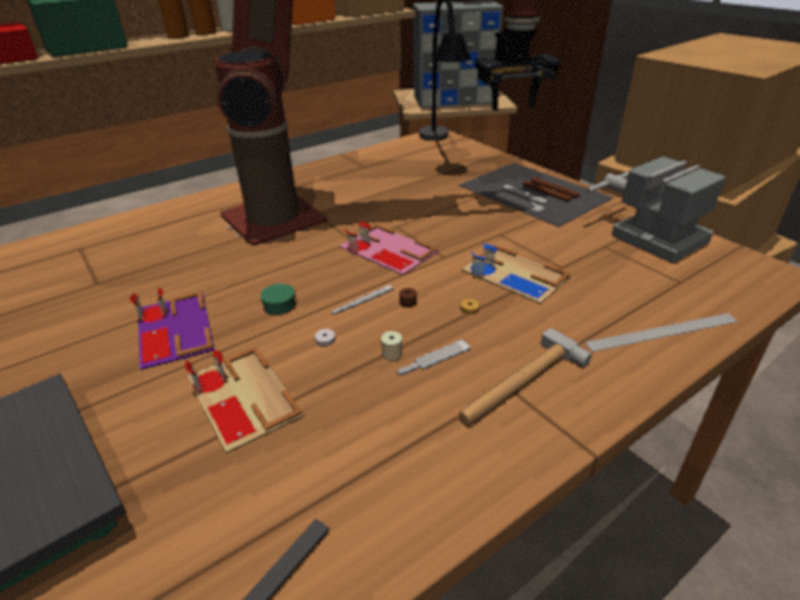

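View pics/side0.png

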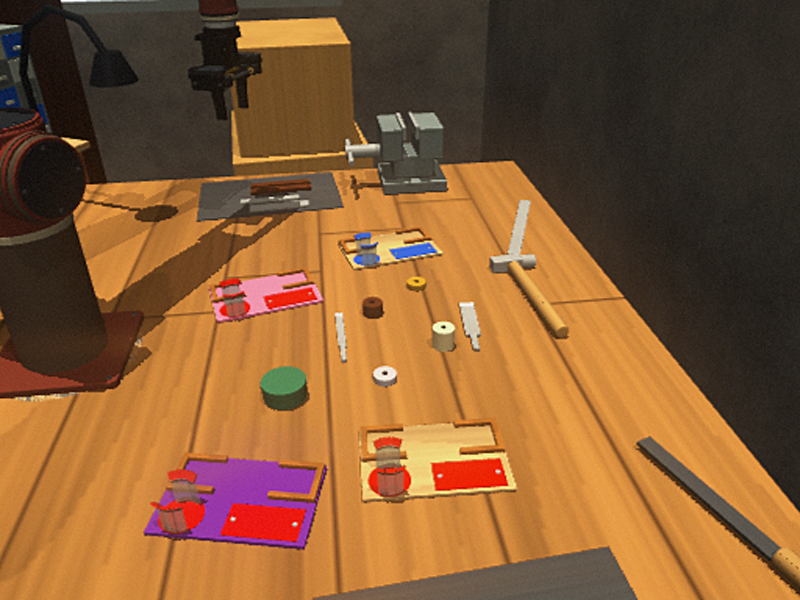

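The scene view (800x600) shows:
- Trays: the plain-wood red-patch tray at (240,400), blue tray (517,272), and pink (390,250) and purple (175,330) look-alikes.
- Blades: slim (363,299) and wide (435,358).
- Round parts: brass (470,306), walnut (408,297), maple (391,345) and spare (325,337).

The side view agrees: red tray (437,460), blue tray (390,250).

```bash
cat > m.py <<'E'
from h import *
def load(n): return dict(np.load(n+'0.npz'))
seeds={'side':dict(slim=(341,335),wide=(470,325),brass=(417,283),walnut=(372,303),maple=(443,328),spare=(385,376),bluep=(415,251),redp=(470,474)),
'scene':dict(slim=(363,299),wide=(440,355),brass=(470,304),walnut=(408,294),maple=(391,340),spare=(325,337),bluep=(527,287),redp=(232,420))}
H=dict(slim=6,wide=6,brass=12,walnut=24,maple=36,spare=12,bluep=6.5,redp=6.5)
def rectify(d,c,z,size=200,s=4):
    # top-down orthographic patch at plane z, centred on c; s px/mm
    w=np.array([[c[0]-size/2,c[1]-size/2],[c[0]+size/2,c[1]-size/2],[c[0]+size/2,c[1]+size/2],[c[0]-size/2,c[1]+size/2]])
    p=np.array([(q:=d['K']@(d['R']@np.array([x,y,z])+d['t']))[:2]/q[2] for x,y in w],np.float32)
    o=np.array([[0,size*s],[size*s,size*s],[size*s,0],[0,0]],np.float32)
    return cv2.warpPerspective(d['frame'],cv2.getPerspectiveTransform(p,o),(size*s,size*s))
E
python3 - <<'E'
from m import *
for n in('side','scene'):
    d=load(n); P=pts(d); f=d['frame']; hsv=cv2.cvtColor(f,cv2.COLOR_BGR2HSV)
    for k,(u,v) in seeds[n].items():
        u=int(u*.64);v=int(v*.64); z=H[k]
        near=np.linalg.norm(P[...,:2]-P[v,u,:2],axis=-1)<(90 if z<10 else 30)
        h,s,b=[hsv[...,i].astype(int) for i in range(3)]
        if k=='bluep': m=(abs(h-110)<15)&(s>120)
        elif k=='redp': m=((h<8)|(h>172))&(s>170)
        elif z==6: m=(s<70)&(b>100)
        else: m=P[...,2]>z-5
        m=(m&near).astype(np.uint8)
        if z==6 or 'p' == k[-1]:
            _,l=cv2.connectedComponents(m,connectivity=8)
            if l[v,u]==0: print('seed miss',k,hsv[v,u])
            m=(l==l[v,u])
        ys,xs=np.nonzero(m); q=np.array([ray(d,x,y,z)[:2] for x,y in zip(xs,ys)],np.float32)
        r=cv2.minAreaRect(q); 
        print(n,k,(u,v),hsv[v,u],len(q),'Zmed %.1f'%np.nanmedian(P[ys,xs,2]),'rect',np.round(r[0],1),np.round(r[1],1),round(r[2],1),'mean',q.mean(0).round(1), 'depthxy',np.nanmean(P[ys,xs,:2],0).round(1))
E
```

```text
side slim (218, 214) [ 19  38 219] 127 Zmed 6.7 rect [443.1 -19.9] [ 12.5 142.8] 0.9 mean [442.9 -15.7] depthxy [442.9 -16.4]
side wide (300, 208) [ 23  34 208] 224 Zmed 6.2 rect [663.1 -17.4] [143.1  24.1] 84.3 mean [663.9 -11.4] depthxy [663.8 -11.6]
side brass (266, 181) [ 21 211 242] 75 Zmed 11.8 rect [589.9 126.7] [40.9 32.4] 81.5 mean [590.7 128.2] depthxy [590.8 128.6]
side walnut (238, 193) [ 16 110  51] 91 Zmed 24.3 rect [502.1  45. ] [41.7 32.7] 85.4 mean [501.6  46.2] depthxy [501.6  46.2]
side maple (283, 209) [  6 255  29] 106 Zmed 36.2 rect [606.2 -69. ] [40.4 32.6] 80.2 mean [606.  -66.7] depthxy [606.  -66.5]
side spare (246, 240) [ 14  39 247] 136 Zmed 12.4 rect [ 503.4 -141.2] [42.  33.2] 84.6 mean [ 503.1 -140.9] depthxy [ 503.1 -140.8]
side bluep (265, 160) [111 183 222] 161 Zmed 7.2 rect [605.4 265.6] [85.7 42.3] 11.9 mean [605.5 265.1] depthxy [605.3 263.8]
side redp (300, 303) [  4 254 237] 767 Zmed 6.8 rect [ 586.6 -349.8] [45.8 89.4] 87.5 mean [ 586.5 -350.5] depthxy [ 586.4 -350.9]
scene slim (232, 191) [ 18  20 156] 134 Zmed 6.3 rect [446.7 -18.1] [ 18.4 14
[... 253 characters left out ...]
35.8] 52.1 mean [594.3 129.3] depthxy [594.8 128.9]
scene walnut (261, 188) [ 10 153  75] 82 Zmed 24.9 rect [505.8  48.2] [33.8 37.3] 52.1 mean [505.6  47.6] depthxy [505.9  47.4]
scene maple (250, 217) [ 33  45 165] 109 Zmed 36.9 rect [610.9 -65.3] [32.4 38.1] 53.8 mean [610.4 -65. ] depthxy [611.  -65.3]
scene spare (208, 215) [  3  17 163] 101 Zmed 13.0 rect [ 505.7 -139.6] [33.7 41. ] 59.5 mean [ 506.  -139.3] depthxy [ 506.7 -139.6]
scene bluep (337, 183) [109 204 176] 185 Zmed 8.1 rect [607.6 266.3] [84.5 39.5] 13.7 mean [608.  265.9] depthxy [609.5 264. ]
scene redp (148, 268) [  1 215 189] 489 Zmed 7.7 rect [ 588.  -349.3] [44.1 86.9] 87.9 mean [ 589.5 -349.8] depthxy [ 590.7 -350. ]
```

```bash
python3 - <<'E'
from m import *
d=load('side'); f=d['frame']; c=f[140:350,90:340]
cv2.imwrite('pics/crop1.png',cv2.resize(c,None,fx=2.8,fy=2.8,interpolation=cv2.INTER_CUBIC))
E
```

```text
(no output)
```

View pics/crop1.png

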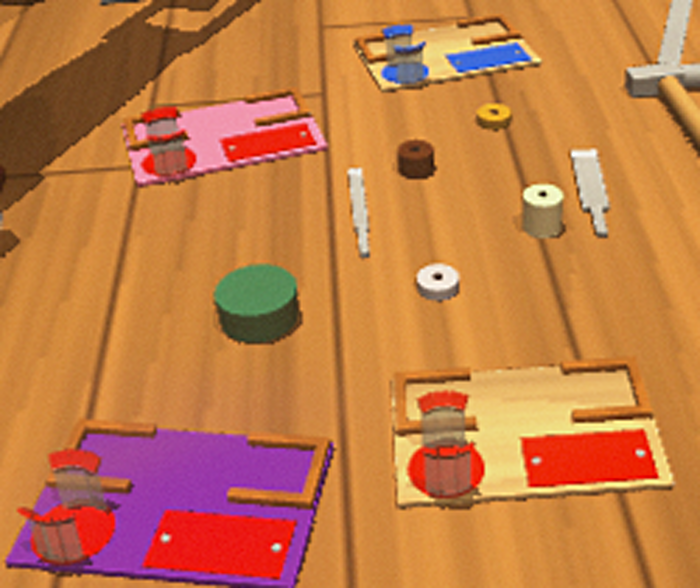

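Call:
play_rows:
  grip: [1,1,1,1,1]
  offset:
    - [0,0,0]
    - [0,0,0]
    - [0,0,0]
    - [0,0,0]
    - [0,0,0]
  spin: [-23.3,-23.3,-23.3,-23.3,-23.3]
  newtons: 25

```text
t: 0.65
ee_pos: [247.3, 573.9, 404.4]
tool_rot: [0.002, 1.0, -0.0, -0.0]
ft_force: [-0.2, -0.0, 0.3]
grip_width: 87.1
grip_force: 0.0
```

Red-patch candidates (first-view 800x600 side pixels) are pale wood (437,460), purple (235,500) and pink (265,295). The pale wood tray is the twin of the blue one, and the crop confirms it at (530,440). In the crop, both blades have their tangs toward the camera (−y).

Call:
play_rows:
  grip: [1,1,1,1,1]
  offset:
    - [-139,-194,38]
    - [-139,-194,38]
    - [-139,-194,38]
    - [-139,-194,38]
    - [-139,-194,38]
  spin: [0,0,0,0,0]

```text
t: 1.15
ee_pos: [387.2, 377.9, 366.3]
tool_rot: [0.002, 1.0, -0.0, 0.0]
ft_force: [0.4, 0.8, 0.1]
grip_width: 87.4
grip_force: 0.0
```

Call:
play_rows:
  grip: [1,1,1,1,1]
  offset:
    - [-139,-194,38]
    - [-139,-194,38]
    - [-139,-194,38]
    - [-139,-194,38]
    - [-139,-194,38]
  spin: [0,0,0,0,0]

```text
t: 1.65
ee_pos: [526.3, 183.6, 328.5]
tool_rot: [0.002, 1.0, -0.0, 0.0]
ft_force: [0.5, 1.4, -0.1]
grip_width: 86.9
grip_force: 0.0
```

Call:
play_rows:
  grip: [1,1,1,1,1]
  offset:
    - [-139,-194,38]
    - [-139,-194,38]
    - [-139,-194,38]
    - [-139,-194,38]
    - [-139,-194,38]
  spin: [8,16,24,32,40]

```text
t: 2.15
ee_pos: [665.3, -10.6, 290.2]
tool_rot: [0.347, 0.938, -0.0, 0.0]
ft_force: [1.2, 0.5, 0.9]
grip_width: 86.9
grip_force: 0.0
```

Call:
play_rows:
  grip: [1,1,1,1,1]
  offset:
    - [0,0,0]
    - [0,0,0]
    - [0,0,0]
    - [0,0,0]
    - [0,0,0]
  spin: [8,16,24,32,40]

```text
t: 2.65
ee_pos: [664.2, -8.2, 290.5]
tool_rot: [0.646, 0.763, -0.0, -0.0]
ft_force: [0.8, -0.1, 0.1]
grip_width: 87.4
grip_force: 0.0
```

Call:
play_rows:
  grip: [1,1,1]
  offset:
    - [0,0,0]
    - [0,0,0]
    - [0,0,0]
  spin: [8,16,16]

```text
t: 2.95
ee_pos: [664.2, -8.1, 290.6]
tool_rot: [0.744, 0.668, -0.0, -0.0]
ft_force: [-0.5, -0.2, -0.2]
grip_width: 86.7
grip_force: 0.0
```

```bash
cat >> h.py <<'E'
from scipy.spatial.transform import Rotation as Ro
def rect(d,m,z):
    _,l,s,_=cv2.connectedComponentsWithStats(m.astype(np.uint8)); i=1+s[1:,4].argmax()
    c,_=cv2.findContours((l==i).astype(np.uint8),cv2.RETR_EXTERNAL,cv2.CHAIN_APPROX_NONE)
    c=max(c,key=len)[:,0]; q=np.array([ray(d,x,y,z)[:2] for x,y in c],np.float32); return c,q
def tool(dw,st=None):
    st=st or state(); return Ro.from_quat(st['tool_rot']).inv().apply(dw)
def psi(st=None):
    y=Ro.from_quat((st or state())['tool_rot']).apply([0,1,0]); return np.degrees(np.arctan2(y[1],y[0]))
E
python3 - <<'E'
from h import *
d=cam('wrist'); f=d['frame']; cv2.imwrite('pics/w1.png',f)
hsv=cv2.cvtColor(f,cv2.COLOR_BGR2HSV)
P=pts(d); print('depth z',np.nanmedian(P[180:200,246:266,2]))
m=(hsv[...,1]<80)&(hsv[...,2]>110)&(abs(P[...,0]-665)<60)&(abs(P[...,1]+10)<100)&(P[...,2]<15)
c,q=rect(d,m,6); r=cv2.minAreaRect(q); print(r, c.min(0),c.max(0)); print(state()['ee_pos'],psi())
E
```

```text
depth z 6.34114437210364
((665.1752319335938, -10.246238708496094), (130.22454833984375, 25.454185485839844), 84.03524780273438) [239 127] [266 254]
[664.19554892  -8.05240851 290.64449215] -5.93385859053474
```

View pics/w1.png

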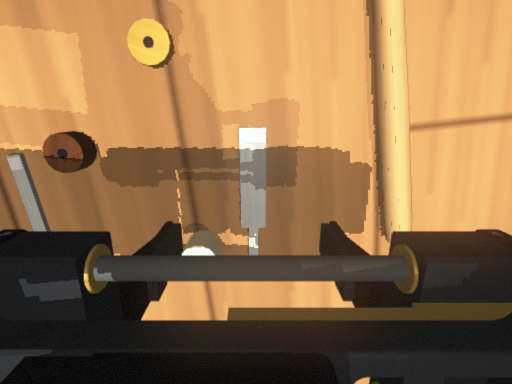

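The wrist view shows the wide blade bright at (252,190), lying between the fingers, with its tang end hidden behind the rod near (253,240). The hammer handle is at x≈390, well clear. The top reads 6.3 mm and the width 25.5 mm, which match.

Call:
play_rows:
  grip: [0.4,0.4,0.4,0.4]
  offset:
    - [2,1.3,40]
    - [2,1.3,80]
    - [2,1.3,100]
    - [2,1.3,107]
  spin: [0,0,0,0]

```text
t: 3.4
ee_pos: [665.0, -6.1, 182.5]
tool_rot: [0.742, 0.67, -0.001, -0.001]
ft_force: [-13.5, 2.1, 28.9]
grip_width: 64.6
grip_force: 14.8
```

Call:
play_rows:
  grip: [-0.6,-0.8,-0.8,-0.8,-0.8]
  offset:
    - [0,0,0]
    - [0,0,0]
    - [0,0,0]
    - [0,0,0]
    - [0,0,0]
  spin: [0,0,0,0,0]

```text
t: 3.9
ee_pos: [665.8, -6.2, 184.0]
tool_rot: [0.743, 0.669, 0.0, 0.0]
ft_force: [-0.5, -0.4, 0.4]
grip_width: 28.7
grip_force: 0.0
```

Call:
play_rows:
  grip: [-0.8,-0.8,-0.8]
  offset:
    - [0,0,0]
    - [0,0,0]
    - [0,0,0]
  spin: [0,0,0]

```text
t: 4.2
ee_pos: [665.8, -6.2, 183.9]
tool_rot: [0.743, 0.669, 0.0, 0.0]
ft_force: [-0.6, -0.4, 0.9]
grip_width: 24.4
grip_force: 25.0
```

Call:
play_rows:
  grip: [-0.8,-0.8,-0.8]
  offset:
    - [0,0,-20]
    - [0,0,-60]
    - [0,0,-100]
  spin: [0,0,0]

```text
t: 4.5
ee_pos: [664.9, -6.1, 283.1]
tool_rot: [0.743, 0.669, -0.001, -0.001]
ft_force: [0.8, 0.0, -1.0]
grip_width: 24.2
grip_force: 25.0
```

Call:
play_rows:
  grip: [-0.8,-0.8,-0.8,-0.8,-0.8]
  offset:
    - [20,-9,0]
    - [60,-26,0]
    - [95,-41,0]
    - [130,-56,0]
    - [158,-69,0]
  spin: [0,0,0,0,0]

```text
t: 5.0
ee_pos: [612.6, 160.0, 283.4]
tool_rot: [0.743, 0.669, -0.0, -0.0]
ft_force: [0.1, 0.1, -1.0]
grip_width: 24.2
grip_force: 25.0
```

Call:
play_rows:
  grip: [-0.8,-0.8,-0.8,-0.8,-0.8]
  offset:
    - [35,-15,0]
    - [70,-30,0]
    - [105,-45,0]
    - [140,-61,0]
    - [157,-68,0]
  spin: [7,14,21,28,35]

```text
t: 5.5
ee_pos: [560.8, 324.2, 283.3]
tool_rot: [0.911, 0.413, -0.0, -0.001]
ft_force: [0.2, 1.1, -0.6]
grip_width: 24.3
grip_force: 25.0
```

Call:
play_rows:
  grip: [-0.8,-0.8,-0.8,-0.8,-0.8]
  offset:
    - [0,0,0]
    - [0,0,0]
    - [0,0,0]
    - [0,0,0]
    - [0,0,0]
  spin: [8,16,24,32,36.3]

```text
t: 6.0
ee_pos: [562.2, 321.4, 283.2]
tool_rot: [0.994, 0.108, -0.0, 0.0]
ft_force: [-0.2, 0.4, -0.8]
grip_width: 24.4
grip_force: 25.0
```

```bash
python3 - <<'E'
from h import *
d=cam('wrist'); f=d['frame']; cv2.imwrite('pics/w2.png',f)
hsv=cv2.cvtColor(f,cv2.COLOR_BGR2HSV); h,s,b=[hsv[...,i].astype(int) for i in range(3)]
c,q=rect(d,(abs(h-110)<15)&(s>110)&(b>60),6.2); print('patch?',cv2.minAreaRect(q),c.min(0),c.max(0))
print(state()['ee_pos'],psi(),state()['ft_force'],state()['grip_width'])
d=cam('scene'); cv2.imwrite('pics/s2.png',cv2.resize(d['frame'][120:260,220:400],(720,560),interpolation=cv2.INTER_CUBIC))
E
```

```text
patch? ((606.641845703125, 266.873291015625), (88.56431579589844, 45.06420135498047), 12.297733306884766) [294 111] [347 206]
[562.21026642 321.32740927 283.22157451] -77.70642401423349 [-0.34694099 -0.23505717 -1.27928527] 24.24046860139372
```

View pics/w2.png

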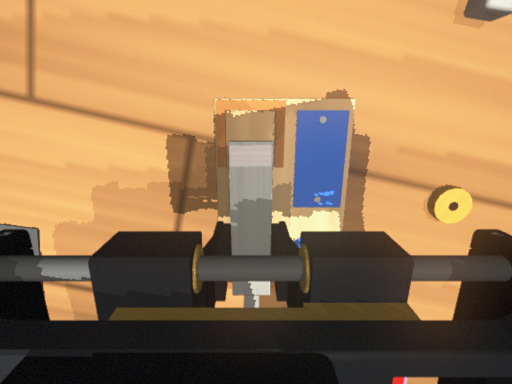

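The wrist view shows the blade held over the pocket, with the pocket end rail at (245,105) and the blue patch at (320,160). The patch measures 88.6x45 mm, centre (606.6, 266.9), yaw 12.3°, which agrees with the side and scene views.

Call:
play_rows:
  grip: [-0.8,-0.8,-0.8,-0.8,-0.8]
  offset:
    - [0.8,-1.4,40]
    - [0.8,-1.4,70]
    - [0.8,-1.4,85]
    - [0.8,-1.4,90]
    - [0.8,-1.4,92.5]
  spin: [0,0,0,0,0]

```text
t: 6.6
ee_pos: [563.2, 323.0, 191.4]
tool_rot: [0.994, 0.111, 0.0, -0.0]
ft_force: [-0.9, -0.5, -0.6]
grip_width: 24.4
grip_force: 25.0
```

Call:
play_rows:
  grip: [-0.8,-0.4,-0.2,-0.1,-0.1]
  offset:
    - [0,0,0]
    - [0,0,0]
    - [0,0,0]
    - [0,0,0]
    - [0,0,-1]
  spin: [0,0,0,0,0]

```text
t: 7.1
ee_pos: [563.1, 323.0, 192.8]
tool_rot: [0.994, 0.111, 0.0, -0.0]
ft_force: [0.5, 0.9, -0.0]
grip_width: 37.5
grip_force: 0.0
```

Call:
play_rows:
  grip: [-0.1,0,0.4,0.6,0.6]
  offset:
    - [0,0,-10]
    - [0,0,-40]
    - [0,0,-80]
    - [0,0,-100]
    - [0,0,-100]
  spin: [0,0,0,0,0]

```text
t: 7.6
ee_pos: [564.5, 323.7, 298.0]
tool_rot: [0.994, 0.111, 0.004, -0.001]
ft_force: [0.4, 0.8, 0.2]
grip_width: 60.1
grip_force: 0.0
```

Call:
play_rows:
  grip: [0.6,0.6,0.6,0.6,0.6]
  offset:
    - [-30,28,0]
    - [-60,55,0]
    - [-70,64,0]
    - [-70,64,0]
    - [-70,64,0]
  spin: [-8,-16,-24,-32,-40]

```text
t: 8.1
ee_pos: [507.9, 244.4, 291.3]
tool_rot: [0.895, 0.446, -0.001, -0.0]
ft_force: [0.6, 0.3, -0.0]
grip_width: 69.8
grip_force: 0.0
```

Call:
play_rows:
  grip: [0.6,0.6,0.6,0.6,0.6]
  offset:
    - [0,0,0]
    - [0,0,0]
    - [0,0,0]
    - [0,0,0]
    - [0,0,0]
  spin: [-8,-16,-24,-32,-40]

```text
t: 8.6
ee_pos: [508.2, 244.9, 291.1]
tool_rot: [0.688, 0.725, -0.001, -0.0]
ft_force: [0.0, 0.0, 0.0]
grip_width: 69.4
grip_force: 0.0
```

Call:
play_rows:
  grip: [0.6,0.6,0.6]
  offset:
    - [0,0,0]
    - [0,0,0]
    - [0,0,0]
  spin: [-8,-9.5,-9.5]

```text
t: 8.9
ee_pos: [508.4, 245.0, 291.5]
tool_rot: [0.629, 0.777, -0.0, -0.0]
ft_force: [-0.7, 0.4, -0.1]
grip_width: 69.5
grip_force: 0.0
```

```bash
python3 - <<'E'
from h import *
d=cam('wrist'); f=d['frame']; cv2.imwrite('pics/w3.png',f)
np.savez('w3.npz',**{k:d[k] for k in('frame','z_map','R','t','K')})
hsv=cv2.cvtColor(f,cv2.COLOR_BGR2HSV); h,s,b=[hsv[...,i].astype(int) for i in range(3)]; P=pts(d)
blue=(abs(h-110)<15)&(s>100)&(b>50)
for lo,hi,z in((40,60,51),(-5,15,6)):
    m=blue&(P[...,2]>lo)&(P[...,2]<hi); ys,xs=np.nonzero(m)
    q=np.array([ray(d,x,y,z)[:2] for x,y in zip(xs,ys)],np.float32)
    print(z,len(q),np.nanmedian(P[ys,xs,2]),cv2.minEnclosingCircle(q),cv2.minAreaRect(q),(xs.min(),xs.max(),ys.min(),ys.max()))
print(state()['ee_pos'],psi())
E
```

```text
51 468 48.47171205285778 ((508.9949645996094, 246.5520782470703), 29.583675384521484) ((508.63189697265625, 246.39190673828125), (35.604373931884766, 57.946014404296875), 12.120957374572754) (np.int64(230), np.int64(274), np.int64(172), np.int64(238))
6 5300 6.956911542642965 ((568.5084228515625, 258.3606872558594), 86.7313461303711) ((567.402587890625, 259.61334228515625), (171.4011993408203, 47.00147247314453), 11.046813011169434) (np.int64(226), np.int64(402), np.int64(166), np.int64(213))
[508.44691825 245.03878782 291.67710963] 12.019109070493142
```

View pics/w3.png

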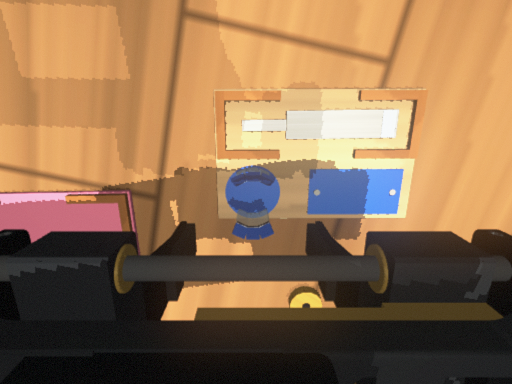

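The wide blade lies flat in the blue pocket at (320,125). The sleeve's rim is at (252,205) and the brass collar at (305,302). The rim gives the sleeve axis as (508.8, 246.5), within 1 mm of the patch-derived value.

Call:
play_rows:
  grip: [0.6,0.6,0.6,0.6,0.6]
  offset:
    - [-40,18,0]
    - [-80,36,0]
    - [-120,52,0]
    - [-131.5,57.5,0]
    - [-131.5,57.5,0]
  spin: [0,0,0,0,0]

```text
t: 9.45
ee_pos: [593.5, 127.1, 292.0]
tool_rot: [0.63, 0.777, -0.0, 0.0]
ft_force: [-0.3, -0.3, -0.1]
grip_width: 69.3
grip_force: 0.0
```

```bash
cat > disc.py <<'E'
from h import *
def disc(z,guess,sat=None):
    d=cam('wrist'); P=pts(d); m=(abs(P[...,2]-z)<4)&(np.hypot(P[...,0]-guess[0],P[...,1]-guess[1])<30)
    c,q=rect(d,m,z); e=cv2.fitEllipse(q); s=state(); g=np.array(e[0]); print('ellipse',e,'depthz %.1f'%np.nanmedian(P[m][:,2]),'circ',cv2.minEnclosingCircle(q))
    print('ee',s['ee_pos'],'psi',psi(s),'tool off',tool(np.r_[g-s['ee_pos'][:2],0],s))
    return d
E
python3 - <<'E'
from disc import *
disc(12,(592,128.5))
d=dict(np.load('w3.npz')); hsv=cv2.cvtColor(d['frame'],cv2.COLOR_BGR2HSV); m=(hsv[...,1]<45)&(hsv[...,2]>150); m[:100]=0;m[150:]=0;m[:,:284]=0;m[:,402:]=0
c,q=rect(d,m,12); print('blade',cv2.minAreaRect(q))
E
```

```text
ellipse ((592.9041137695312, 133.22682189941406), (34.52220916748047, 35.24919128417969), 15.839380264282227) depthz 12.3 circ ((592.7937622070312, 133.29812622070312), 18.015674591064453)
ee [592.65452692 128.35898783 291.85368754] psi 12.012911496826558 tool off [4.70928470e+00 1.25727323e+00 1.95119796e-03]
blade ((572.9414672851562, 326.3158874511719), (101.58110809326172, 24.76420021057129), 12.969996452331543)
```

Call:
play_rows:
  grip: [0.3,0.3,0.3]
  offset:
    - [-25,1.3,0]
    - [-25,1.3,0]
    - [-25,1.3,0]
  spin: [0,0,0]

```text
t: 9.8
ee_pos: [598.5, 105.8, 292.1]
tool_rot: [0.628, 0.778, 0.0, -0.0]
ft_force: [-0.5, -0.5, 0.6]
grip_width: 58.1
grip_force: 0.0
```

```bash
python3 - <<'E'
from disc import *
d=disc(12,(592,130)); cv2.imwrite('pics/w4.png',d['frame'])
E
```

```text
ellipse ((592.8875732421875, 132.99732971191406), (34.582542419433594, 34.918617248535156), 15.265822410583496) depthz 12.3 circ ((592.962646484375, 133.09756469726562), 18.037508010864258)
ee [598.47944059 106.01225296 292.08105381] psi 12.224003256050828 tool off [2.75572329e+01 2.48580521e-01 2.17045489e-02]
```

View pics/w4.png

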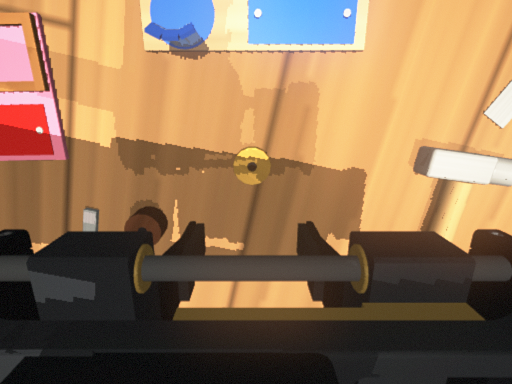

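The collar is at (252,166), round, with its top at 12.3 mm. Both wrist views agree on (592.9, 133.0).

Call:
play_rows:
  grip: [0.3,0.3,0.3,0.3,0.3]
  offset:
    - [26.6,0,35]
    - [26.6,0,70]
    - [26.6,0,95]
    - [26.6,0,104]
    - [26.6,0,107]
  spin: [0,0,0,0,0]

```text
t: 10.35
ee_pos: [592.7, 131.5, 184.2]
tool_rot: [0.628, 0.778, -0.001, -0.001]
ft_force: [0.2, -0.1, 0.6]
grip_width: 56.2
grip_force: 0.0
```

Call:
play_rows:
  grip: [0,-0.3,-0.5,-0.5,-0.5]
  offset:
    - [0,0,0]
    - [0,0,0]
    - [0,0,0]
    - [0,0,0]
    - [0,0,0]
  spin: [0,0,0,0,0]

```text
t: 10.85
ee_pos: [594.3, 130.5, 186.7]
tool_rot: [0.628, 0.778, 0.001, 0.001]
ft_force: [-1.1, -0.2, 5.5]
grip_width: 35.0
grip_force: 25.0
```

Call:
play_rows:
  grip: [-0.5,-0.5,-0.5,-0.5,-0.5]
  offset:
    - [0,0,0]
    - [0,0,0]
    - [0,0,-20]
    - [0,0,-60]
    - [0,0,-100]
  spin: [0,0,0,0,0]

```text
t: 11.35
ee_pos: [592.8, 130.4, 284.9]
tool_rot: [0.628, 0.778, -0.001, -0.001]
ft_force: [0.7, 0.0, -1.1]
grip_width: 35.0
grip_force: 25.0
```

Call:
play_rows:
  grip: [-0.5,-0.5]
  offset:
    - [0,0,0]
    - [0,0,0]
  spin: [0,0]

```text
t: 11.55
ee_pos: [593.9, 130.5, 286.4]
tool_rot: [0.628, 0.778, 0.001, 0.001]
ft_force: [0.9, 0.4, -1.5]
grip_width: 34.8
grip_force: 25.0
```

```bash
python3 - <<'E'
from h import *
s=state(); print(s['ee_pos'],psi(),s['ft_force'],s['ft_torque'],s['grip_width'])
for n in('side','scene','wrist'):
    d=cam(n); P=pts(d); hsv=cv2.cvtColor(d['frame'],cv2.COLOR_BGR2HSV); h,sa,b=[hsv[...,i].astype(int) for i in range(3)]
    m=(abs(h-24)<8)&(sa>150)&(b>70)&(np.linalg.norm(P-[593,131,107],axis=-1)<45)
    ys,xs=np.nonzero(m); print(n,len(xs), (xs.min(),xs.max(),ys.min(),ys.max()) if len(xs) else '', np.nanpercentile(P[m],[2,50,98],axis=0).round(1).tolist() if len(xs) else '')
    cv2.imwrite(f'pics/c5{n}.png',d['frame'])
a=cv2.imread('pics/c5side.png'); 
s=cam('side'); p=s['K']@(s['R']@np.array([593,131,107])+s['t']); u,v=(p[:2]/p[2]).astype(int); 
b=cam('scene'); p=b['K']@(b['R']@np.array([593,131,107])+b['t']); u2,v2=(p[:2]/p[2]).astype(int)
cr=[cv2.resize(f[y-32:y+32,x-32:x+32],(400,400),interpolation=cv2.INTER_CUBIC) for f,x,y in((s['frame'],u,v),(b['frame'],u2,v2))]
cv2.imwrite('pics/c5.png',np.hstack(cr))
E
```

```text
[593.92247785 130.53652516 286.42837307] 12.184971921124315 [ 0.90552569  0.36878176 -1.45082775] [-0.01413082 -0.01051343  0.04224065] 34.76913484069867
side 60 (np.int64(262), np.int64(272), np.int64(147), np.int64(155)) [[580.7, 111.5, 102.2], [593.5, 120.0, 110.7], [607.6, 141.3, 114.0]]
scene 48 (np.int64(296), np.int64(304), np.int64(164), np.int64(171)) [[579.3, 112.8, 102.4], [598.6, 121.0, 110.3], [607.9, 132.9, 112.0]]
wrist 2186 (np.int64(222), np.int64(280), np.int64(207), np.int64(254)) [[575.1, 122.8, 100.3], [589.7, 138.1, 109.0], [607.3, 150.2, 110.4]]
```

View pics/c5.png

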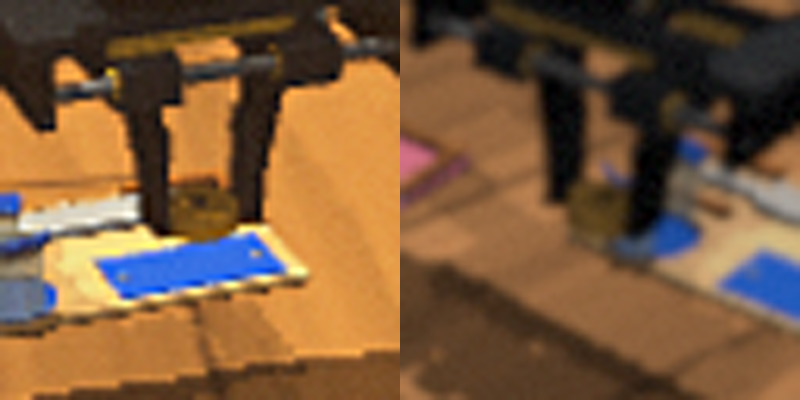

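Both views show the collar held level between the fingertips ((205,210) in the left crop, (598,215) in the right).

Call:
play_rows:
  grip: [-0.5,-0.5,-0.5,-0.5,-0.5]
  offset:
    - [35,-16,0]
    - [75,-34,0]
    - [110,-50,0]
    - [128.6,-58.3,0]
    - [128.6,-58.3,0]
  spin: [0,0,0,0,0]

```text
t: 12.3
ee_pos: [507.4, 245.9, 283.9]
tool_rot: [0.627, 0.779, -0.001, -0.001]
ft_force: [0.0, -0.4, -0.7]
grip_width: 35.2
grip_force: 25.0
```

Call:
play_rows:
  grip: [-0.5,-0.5,-0.5,-0.5]
  offset:
    - [0,0,20]
    - [0,0,40]
    - [0,0,40]
    - [0,0,40]
  spin: [0,0,0,0]

```text
t: 12.7
ee_pos: [509.6, 243.3, 244.6]
tool_rot: [0.628, 0.778, -0.001, -0.0]
ft_force: [0.4, 0.4, -1.9]
grip_width: 34.9
grip_force: 25.0
```

```bash
python3 - <<'E'
from h import *
s=state(); print(s['ee_pos'],psi(),s['ft_force'],s['grip_width'])
d=cam('wrist'); P=pts(d); cv2.imwrite('pics/w6.png',d['frame'][100:300,130:380].repeat(3,0).repeat(3,1))
print(tool(np.r_[509.7-s['ee_pos'][0],243.9-s['ee_pos'][1],0],s))
E
```

```text
[509.58934081 243.28872297 244.58837433] 12.15365086975631 [ 0.42703621  0.36089622 -1.90216458] 34.85520856971161
[ 0.57427845  0.23687315 -0.00066518]
```

View pics/w6.png

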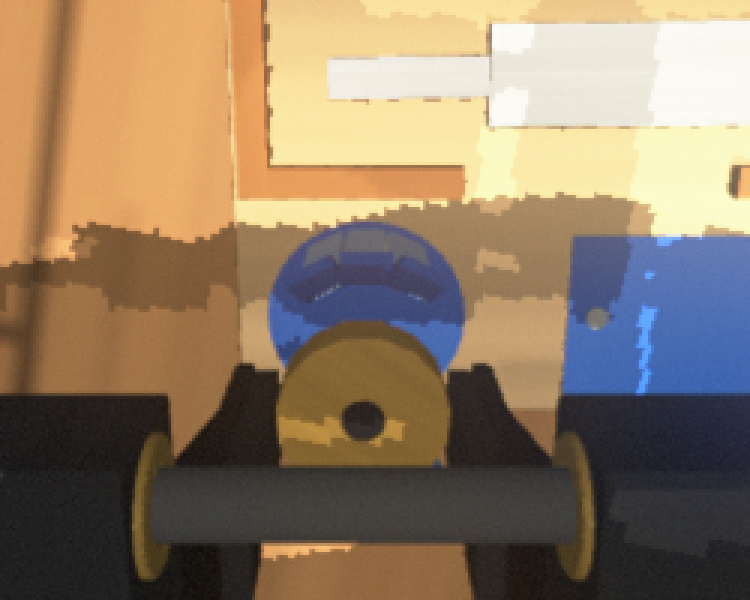

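The collar (hole at crop (363,421)) hangs above the sleeve, whose blue base disc spans crop x 268–465. I'll check the alignment numerically.

```bash
python3 - <<'E'
from h import *
d=cam('wrist'); P=pts(d)
hz=np.nanmedian(P[228:234,245:258,2]); print('disc top z',hz)
for z in(70,hz): print('hole',ray(d,363/3+130,421/3+100,z))
print('floor L,R,top',ray(d,219.3,201,6),ray(d,285,201,6),ray(d,252,100+222/3,6))
hsv=cv2.cvtColor(d['frame'],cv2.COLOR_BGR2HSV); h,s,b=[hsv[...,i].astype(int) for i in range(3)]
m=(abs(h-110)<15)&(s>90)&(P[...,2]>41)&(P[...,2]<56); ys,xs=np.nonzero(m)
q=np.array([ray(d,x,y,P[y,x,2])[:2] for x,y in zip(xs,ys)],np.float32); print(len(q),cv2.minAreaRect(q), np.percentile(P[m][:,2],[5,95]))
E
```

```text
disc top z 71.22767596689178
hole [509.59115137 245.19384086  70.        ]
hole [509.46291288 245.77724107  71.22767597]
floor L,R,top [483.2402172 243.9745493   6.       ] [536.1355723  255.40313628   6.        ] [504.73330144 271.87309893   6.        ]
156 ((504.2570495605469, 268.32550048828125), (35.969669342041016, 12.983665466308594), 13.958385467529297) [47.10355479 52.39063302]
```

Call:
play_rows:
  grip: [-0.5,-0.5,-0.5,-0.5,-0.5]
  offset:
    - [0.3,0,8]
    - [0.3,0,16]
    - [0.3,0,24]
    - [0.3,0,32]
    - [0.3,0,36]
  spin: [0,0,0,0,0]

```text
t: 13.3
ee_pos: [508.9, 244.1, 207.8]
tool_rot: [0.628, 0.778, -0.001, -0.0]
ft_force: [-0.0, -0.7, -0.3]
grip_width: 34.9
grip_force: 25.0
```

Call:
play_rows:
  grip: [-0.5,-0.5,-0.5,-0.5,-0.5]
  offset:
    - [0,0,5]
    - [0,0,9]
    - [0,0,12]
    - [0,0,14]
    - [0,0,14]
  spin: [0,0,0,0,0]

```text
t: 13.8
ee_pos: [509.3, 244.2, 195.0]
tool_rot: [0.628, 0.778, -0.0, -0.0]
ft_force: [-0.1, -0.4, -0.8]
grip_width: 34.8
grip_force: 25.0
```

Call:
play_rows:
  grip: [-0.5,-0.2,0,0.15,0.15]
  offset:
    - [0,0,1]
    - [0,0,1]
    - [0,0,1]
    - [0,0,1]
    - [0,0,0]
  spin: [0,0,0,0,0]

```text
t: 14.3
ee_pos: [509.5, 244.3, 195.4]
tool_rot: [0.628, 0.778, 0.0, 0.0]
ft_force: [-0.3, 0.3, 0.2]
grip_width: 47.9
grip_force: 0.0
```

Call:
play_rows:
  grip: [0.15,0.15,0.15,0.15,0.15]
  offset:
    - [0,0,-15]
    - [0,0,-45]
    - [0,0,-80]
    - [0,0,-100]
    - [0,0,-100]
  spin: [0,0,0,0,0]

```text
t: 14.8
ee_pos: [511.0, 244.8, 300.6]
tool_rot: [0.628, 0.778, 0.004, 0.002]
ft_force: [-0.0, -0.2, -1.5]
grip_width: 50.1
grip_force: 0.0
```

Call:
play_rows:
  grip: [0.15,0.15,0.15,0.15,0.15]
  offset:
    - [-45,-10,0]
    - [-90,-20,0]
    - [-135,-29,0]
    - [-180,-39,0]
    - [-200,-43,0]
  spin: [0,0,0,0,0]

```text
t: 15.3
ee_pos: [509.0, 36.6, 294.8]
tool_rot: [0.629, 0.777, -0.001, -0.0]
ft_force: [-0.8, 0.6, 0.1]
grip_width: 50.1
grip_force: 0.0
```

Call:
play_rows:
  grip: [0.15,0.15,0.15]
  offset:
    - [-14,-3,0]
    - [-14,-3,0]
    - [-14,-3,0]
  spin: [0,0,0]

```text
t: 15.6
ee_pos: [509.5, 25.9, 295.0]
tool_rot: [0.628, 0.778, 0.0, -0.0]
ft_force: [0.7, -0.1, -0.2]
grip_width: 49.9
grip_force: 0.0
```

```bash
python3 - <<'E'
from disc import *
d=disc(24,(504,49))
d=cam('side'); p=d['K']@(d['R']@np.array([509,246,20])+d['t']); u,v=(p[:2]/p[2]).astype(int)
e=cam('scene'); p=e['K']@(e['R']@np.array([509,246,20])+e['t']); u2,v2=(p[:2]/p[2]).astype(int)
cv2.imwrite('pics/c7.png',np.hstack([cv2.resize(f[y-25:y+25,x-25:x+25],(400,400),interpolation=cv2.INTER_CUBIC) for f,x,y in((d['frame'],u,v),(e['frame'],u2,v2))]))
E
```

```text
ellipse ((502.9385681152344, 51.40616226196289), (34.60084915161133, 35.07756805419922), 12.66868782043457) depthz 24.3 circ ((502.9613952636719, 51.476680755615234), 17.878225326538086)
ee [509.53971716  26.29415926 295.02941036] psi 12.231428130975917 tool off [ 2.59404762e+01 -1.13105021e+00  1.67718956e-02]
```

View pics/c7.png

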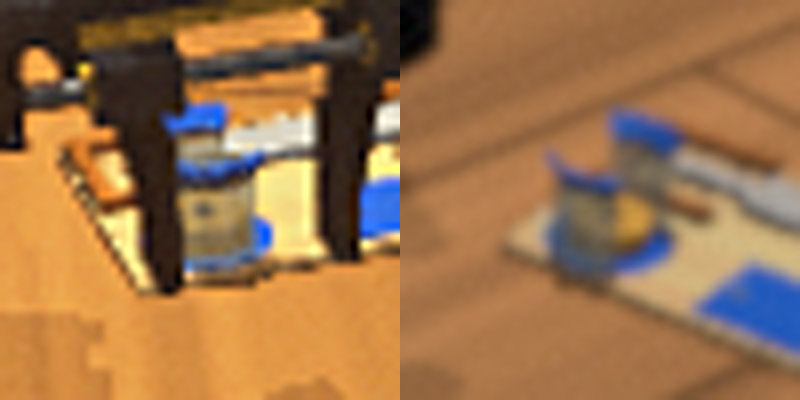

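The right crop shows the brass collar flat at the bottom of the blue sleeve at (630,225).

Call:
play_rows:
  grip: [0.15,0.15,0.15,0.15,0.15]
  offset:
    - [24.7,-0.8,35]
    - [24.7,-0.8,70]
    - [24.7,-0.8,95]
    - [24.7,-0.8,104]
    - [24.7,-0.8,106]
  spin: [0,0,0,0,0]

```text
t: 16.25
ee_pos: [503.1, 50.1, 188.2]
tool_rot: [0.628, 0.779, -0.001, -0.001]
ft_force: [0.0, 0.0, -0.6]
grip_width: 50.3
grip_force: 0.0
```

Call:
play_rows:
  grip: [0,-0.3,-0.5,-0.5,-0.5]
  offset:
    - [0,0,0]
    - [0,0,0]
    - [0,0,0]
    - [0,0,0]
    - [0,0,0]
  spin: [0,0,0,0,0]
  newtons: 20

```text
t: 16.75
ee_pos: [504.5, 49.3, 190.7]
tool_rot: [0.628, 0.778, 0.001, 0.001]
ft_force: [-1.2, 0.7, 7.0]
grip_width: 35.5
grip_force: 20.0
```

Call:
play_rows:
  grip: [-0.5,-0.5,-0.5]
  offset:
    - [0,0,0]
    - [0,0,0]
    - [0,0,0]
  spin: [0,0,0]

```text
t: 17.05
ee_pos: [504.5, 49.3, 190.7]
tool_rot: [0.628, 0.778, 0.001, 0.001]
ft_force: [0.1, 1.3, 6.2]
grip_width: 35.3
grip_force: 20.0
```

Call:
play_rows:
  grip: [-0.5,-0.5,-0.5,-0.5,-0.5]
  offset:
    - [0,0,-15]
    - [0,0,-50]
    - [0,0,-90]
    - [0,0,-100]
    - [0,0,-100]
  spin: [0,0,0,0,0]

```text
t: 17.55
ee_pos: [504.5, 49.2, 291.6]
tool_rot: [0.628, 0.778, 0.001, 0.002]
ft_force: [-0.2, 0.2, -0.1]
grip_width: 35.5
grip_force: 20.0
```

Call:
play_rows:
  grip: [-0.5,-0.5]
  offset:
    - [0,0,0]
    - [0,0,0]
  spin: [0,0]

```text
t: 17.75
ee_pos: [502.7, 49.3, 287.3]
tool_rot: [0.628, 0.778, -0.001, -0.001]
ft_force: [-0.4, -0.6, -1.9]
grip_width: 35.6
grip_force: 20.0
```

```bash
cat > held.py <<'E'
from h import *
def held(rad=26):
    s=state(); d=cam('wrist'); P=pts(d); g=s['ee_pos']-[0,0,164]
    print('ee',s['ee_pos'],psi(s),s['ft_force'],s['grip_width'])
    m=(np.hypot(P[...,0]-g[0],P[...,1]-g[1])<rad)&(P[...,2]>g[2]-45)&(P[...,2]<g[2]+22)
    z=np.nanmedian(P[m][:,2]); m&=abs(P[...,2]-z)<3
    g=cv2.cvtColor(d['frame'],cv2.COLOR_BGR2GRAY)
    print('top z',z,m.sum()); ys,xs=np.nonzero(m); print(xs.min(),xs.max(),ys.min(),ys.max())
    r=Ro.from_quat(s['tool_rot']).inv().apply(P[m]-s['ee_pos']); print('tool xy ranges',np.percentile(r,[1,99],axis=0).round(1).tolist())
    return d,s
E
python3 -c "
from held import *
d,s=held(); cv2.imwrite('pics/w8.png',d['frame'])"
```

```text
ee [502.72947933  49.33486934 287.29672616] 12.185807726597343 [-0.36283218 -0.60383621 -1.85361554] 35.61668333220993
top z 120.74972626852981 2104
211 293 216 254
tool xy ranges [[-2.6, -20.7, 164.3], [19.7, 21.2, 169.2]]
```

Call:
play_rows:
  grip: [-0.5,-0.5,-0.5,-0.5,-0.5]
  offset:
    - [30,7,0]
    - [75,19,0]
    - [120,30,0]
    - [160,40,0]
    - [189.3,46.9,0]
  spin: [0,0,0,0,0]

```text
t: 18.3
ee_pos: [508.7, 246.5, 287.6]
tool_rot: [0.628, 0.779, -0.001, -0.001]
ft_force: [0.4, -0.0, -0.9]
grip_width: 35.3
grip_force: 20.0
```

Call:
play_rows:
  grip: [-0.5,-0.5,-0.5,-0.5,-0.5]
  offset:
    - [0,0,0]
    - [0,0,20]
    - [0,0,35]
    - [0,0,35]
    - [0,0,35]
  spin: [0,0,0,0,0]

```text
t: 18.8
ee_pos: [509.2, 243.5, 253.3]
tool_rot: [0.628, 0.778, -0.001, -0.001]
ft_force: [0.0, -0.2, -0.1]
grip_width: 35.3
grip_force: 20.0
```

```bash
python3 -c "
from held import *
d,s=held(); print(tool(np.r_[509.4-s['ee_pos'][0],244.3-s['ee_pos'][1],0],s))
cv2.imwrite('pics/w9.png',d['frame'][100:300,130:380].repeat(3,0).repeat(3,1))"
```

```text
ee [509.21596336 243.46973315 253.27858379] 12.1386995937048 [ 0.01842987 -0.17408279 -0.0823887 ] 35.33416414518877
top z 86.68689337403517 2104
211 293 216 254
tool xy ranges [[-2.6, -20.5, 164.5], [19.7, 21.2, 169.2]]
[ 0.77300395  0.35450849 -0.0010732 ]
```

View pics/w9.png

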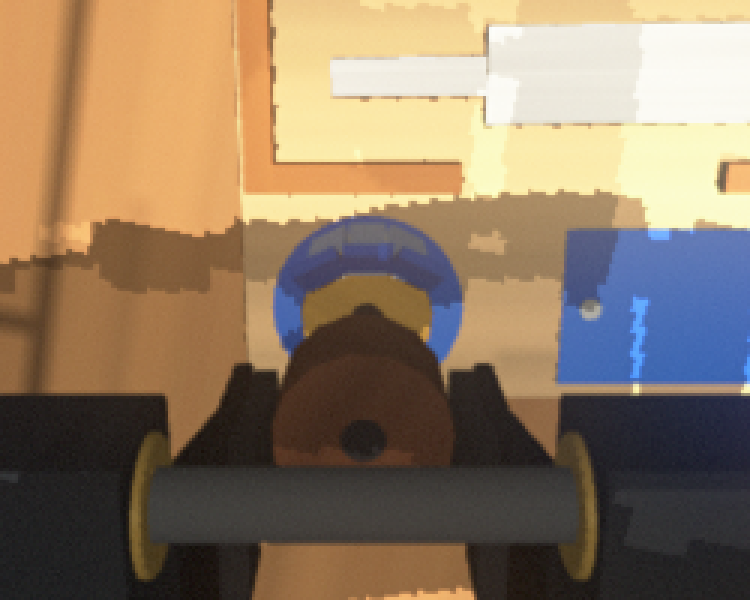

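The walnut block (hole at crop (363,438)) hangs over the sleeve, with the brass collar visible below it at (367,290).

Call:
play_rows:
  grip: [-0.5,-0.5,-0.5,-0.5,-0.5]
  offset:
    - [0.6,0.3,7]
    - [0.6,0.3,14]
    - [0.6,0.3,21]
    - [0.6,0.3,28]
    - [0.6,0.3,33]
  spin: [0,0,0,0,0]

```text
t: 19.35
ee_pos: [509.3, 244.8, 220.2]
tool_rot: [0.628, 0.778, -0.0, -0.0]
ft_force: [-0.5, -0.7, 0.1]
grip_width: 35.3
grip_force: 20.0
```

Call:
play_rows:
  grip: [-0.5,-0.5,-0.5,-0.5,-0.5]
  offset:
    - [0,0,4]
    - [0,0,7]
    - [0,0,9]
    - [0,0,10.5]
    - [0,0,10.5]
  spin: [0,0,0,0,0]

```text
t: 19.85
ee_pos: [509.6, 244.9, 210.7]
tool_rot: [0.628, 0.778, -0.0, -0.0]
ft_force: [-0.8, 0.4, -0.2]
grip_width: 35.3
grip_force: 20.0
```

Call:
play_rows:
  grip: [-0.5,-0.2,0,0.15,0.15]
  offset:
    - [0,0,0.8]
    - [0,0,0.8]
    - [0,0,0.8]
    - [0,0,0.8]
    - [0,0,0]
  spin: [0,0,0,0,0]

```text
t: 20.35
ee_pos: [509.7, 244.9, 210.8]
tool_rot: [0.628, 0.778, -0.0, 0.0]
ft_force: [0.0, -0.4, 0.4]
grip_width: 48.0
grip_force: 0.0
```

Call:
play_rows:
  grip: [0.15,0.15,0.15,0.15]
  offset:
    - [0,0,-15]
    - [0,0,-45]
    - [0,0,-80]
    - [0,0,-80]
  spin: [0,0,0,0]

```text
t: 20.75
ee_pos: [511.9, 245.7, 297.7]
tool_rot: [0.628, 0.778, 0.005, 0.003]
ft_force: [1.1, -0.1, 1.1]
grip_width: 49.9
grip_force: 0.0
```

```bash
python3 -c "
from held import *
d,s=held(); cv2.imwrite('pics/w10.png',d['frame'][100:300,130:380].repeat(3,0).repeat(3,1))
P=pts(d); m=(np.hypot(P[...,0]-509,P[...,1]-246)<14); print('z in sleeve',np.percentile(P[m][:,2],[5,25,50,75]))
"
```

```text
ee [511.92533866 245.73095376 297.71848475] 12.1963625373029 [ 1.12576591 -0.07535223  1.06161425] 49.935207629782745
top z 130.50948747872286 37
206 208 232 254
tool xy ranges [[-3.2, -25.6, 164.3], [10.4, -25.2, 169.8]]
z in sleeve [41.31655784 41.92016809 42.37529898 42.78601763]
```

View pics/w10.png

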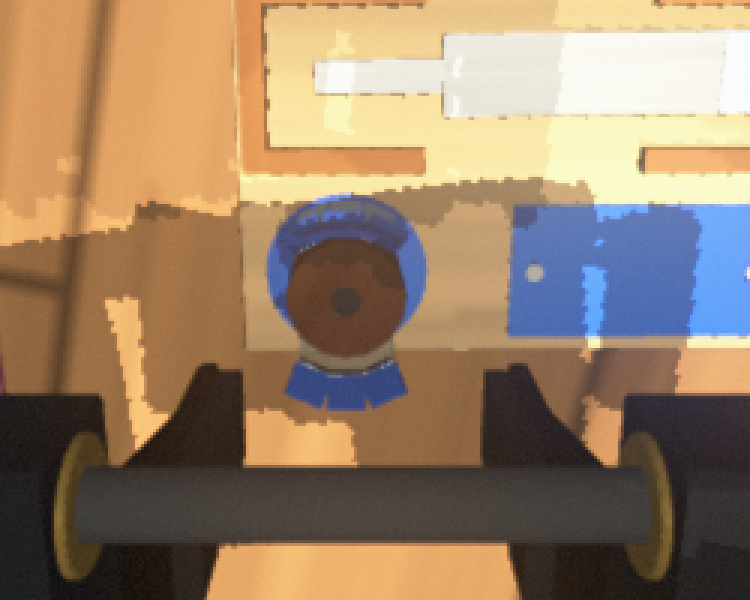

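The walnut block sits level in the sleeve at crop (346,298) with its top at 42 mm, exactly at the line. The blue kit is done, so the slim blade is next.

Call:
play_rows:
  grip: [0.15,0.15,0.15,0.15,0.15]
  offset:
    - [-40,-19,0]
    - [-80,-38,0]
    - [-120,-56,0]
    - [-160,-75,0]
    - [-180,-84,0]
  spin: [0,0,0,0,0]

```text
t: 21.3
ee_pos: [464.2, 48.9, 290.1]
tool_rot: [0.629, 0.778, -0.001, -0.0]
ft_force: [0.1, -0.1, 0.8]
grip_width: 50.4
grip_force: 0.0
```

Call:
play_rows:
  grip: [0.15,0.15,0.15,0.15,0.15]
  offset:
    - [-40,-19,0]
    - [-79,-37,0]
    - [-79,-37,0]
    - [-79,-37,0]
    - [-79,-37,0]
  spin: [6,11,11,11,11]

```text
t: 21.8
ee_pos: [446.0, -33.1, 290.5]
tool_rot: [0.699, 0.715, 0.0, -0.0]
ft_force: [0.0, 0.5, -0.5]
grip_width: 50.3
grip_force: 0.0
```

```bash
python3 - <<'E'
from h import *
d=cam('wrist'); f=d['frame']; s=state()
hsv=cv2.cvtColor(f,cv2.COLOR_BGR2HSV); P=pts(d)
m=(hsv[...,1]<80)&(hsv[...,2]>80)&(abs(P[...,0]-445)<30)&(abs(P[...,1]+10)<110)&(P[...,2]<15)
c,q=rect(d,m,6); r=cv2.minAreaRect(q); print(r,'y',q[:,1].min(),q[:,1].max(),c.min(0),c.max(0),np.nanmedian(P[m][:,2]))
w=q[q[:,1]>q[:,1].max()-90]; print('blade proper',cv2.minAreaRect(w))
for y in range(-40,55,10):
    k=q[abs(q[:,1]-y)<3]; 
    if len(k): print(y,k[:,0].min().round(1),k[:,0].max().round(1))
print(s['ee_pos'],psi(s))
cv2.imwrite('pics/w11.png',f)
E
```

```text
((444.24224853515625, -16.169219970703125), (13.08369255065918, 139.96360778808594), 0.8638446927070618) y -86.19482 53.88189 [243 100] [257 242] 6.354065813824757
blade proper ((443.8589782714844, 9.250125885009766), (13.08369255065918, 89.11913299560547), 0.8638446927070618)
-40 438.0 451.0
-30 437.9 450.7
-20 437.7 450.5
-10 437.6 450.2
0 437.4 449.9
10 437.3 449.6
20 437.1 450.2
30 437.0 450.0
40 436.8 449.7
50 436.7 449.4
[446.13209818 -32.77473029 290.51027897] 1.3034402192515315
```

The slim blade measures 140x13 mm, centre (444.2, −16.2), yaw 90.9°, matching its description.

Call:
play_rows:
  grip: [0.1,0,-0.1,-0.1,-0.1]
  offset:
    - [24.8,-1.4,35]
    - [24.8,-1.4,70]
    - [24.8,-1.4,95]
    - [24.8,-1.4,103]
    - [24.8,-1.4,106.3]
  spin: [0.4,0.4,0.4,0.4,0.4]

```text
t: 22.35
ee_pos: [443.9, -8.0, 183.7]
tool_rot: [0.701, 0.713, -0.001, -0.001]
ft_force: [-0.7, 0.1, 0.1]
grip_width: 39.3
grip_force: 0.0
```

Call:
play_rows:
  grip: [-0.5,-0.8,-0.9,-0.9,-0.9]
  offset:
    - [0,0,0]
    - [0,0,0]
    - [0,0,0]
    - [0,0,0]
    - [0,0,0]
  spin: [0,0,0,0,0]
  newtons: 25

```text
t: 22.85
ee_pos: [444.6, -9.2, 185.3]
tool_rot: [0.702, 0.712, 0.0, 0.001]
ft_force: [-0.3, -0.3, 3.9]
grip_width: 12.3
grip_force: 25.0
```

Call:
play_rows:
  grip: [-0.9,-0.9,-0.9]
  offset:
    - [0,0,0]
    - [0,0,0]
    - [0,0,0]
  spin: [0,0,0]

```text
t: 23.15
ee_pos: [444.7, -9.2, 185.2]
tool_rot: [0.702, 0.712, 0.0, 0.001]
ft_force: [-1.2, 0.2, 5.9]
grip_width: 12.4
grip_force: 25.0
```

Call:
play_rows:
  grip: [-0.9,-0.9,-0.9,-0.9,-0.9]
  offset:
    - [0,0,-15]
    - [0,0,-50]
    - [0,0,-85]
    - [0,0,-100]
    - [0,0,-100]
  spin: [0,0,0,0,0]

```text
t: 23.65
ee_pos: [445.2, -9.3, 286.9]
tool_rot: [0.702, 0.712, 0.001, 0.002]
ft_force: [0.4, 0.1, -0.6]
grip_width: 12.1
grip_force: 25.0
```

Call:
play_rows:
  grip: [-0.9,-0.9,-0.9,-0.9,-0.9]
  offset:
    - [-30,12,0]
    - [-70,28,0]
    - [-110,44,0]
    - [-150,59,0]
    - [-190,75,0]
  spin: [0,0,0,0,0]

```text
t: 24.15
ee_pos: [521.5, -199.3, 282.2]
tool_rot: [0.702, 0.712, -0.0, -0.001]
ft_force: [1.1, -0.0, -0.4]
grip_width: 11.9
grip_force: 25.0
```

Call:
play_rows:
  grip: [-0.9,-0.9,-0.9,-0.9,-0.9]
  offset:
    - [-40,16,0]
    - [-70,28,0]
    - [-88,35,0]
    - [-88,35,0]
    - [-88,35,0]
  spin: [8,16,24,32,40]

```text
t: 24.65
ee_pos: [557.3, -286.1, 281.6]
tool_rot: [0.905, 0.426, -0.001, -0.002]
ft_force: [-0.9, 0.9, -0.3]
grip_width: 12.3
grip_force: 25.0
```

Call:
play_rows:
  grip: [-0.9,-0.9,-0.9,-0.9,-0.9]
  offset:
    - [0,0,0]
    - [0,0,0]
    - [0,0,0]
    - [0,0,0]
    - [0,0,0]
  spin: [8,16,24,32,40]

```text
t: 25.15
ee_pos: [557.3, -285.1, 281.8]
tool_rot: [0.996, 0.091, -0.001, -0.001]
ft_force: [0.1, 0.0, -0.0]
grip_width: 12.2
grip_force: 25.0
```

Call:
play_rows:
  grip: [-0.9,-0.9,-0.9,-0.9]
  offset:
    - [0,0,0]
    - [0,0,0]
    - [0,0,0]
    - [0,0,0]
  spin: [8,13.2,13.2,13.2]

```text
t: 25.55
ee_pos: [557.5, -285.2, 282.7]
tool_rot: [1.0, -0.02, -0.001, -0.001]
ft_force: [0.8, 0.8, -0.0]
grip_width: 12.1
grip_force: 25.0
```

```bash
python3 - <<'E'
from h import *
d=cam('wrist'); f=d['frame']; cv2.imwrite('pics/w12.png',f); s=state(); P=pts(d)
hsv=cv2.cvtColor(f,cv2.COLOR_BGR2HSV); h,sa,b=[hsv[...,i].astype(int) for i in range(3)]
m=((h<8)|(h>172))&(sa>150)&(b>50)&(P[...,2]<15)&(P[...,0]>535)&(abs(P[...,0]-587)<60)&(abs(P[...,1]+350)<35)
c,q=rect(d,m,6.2); r=cv2.minAreaRect(q); print('patch',r,c.min(0),c.max(0))
print(s['ee_pos'],psi(s),s['grip_width'],s['ft_force'])
# held blade
m=(hsv[...,1]<90)&(P[...,2]>85)&(P[...,2]<125)&(np.hypot(P[...,0]-s['ee_pos'][0],P[...,1]-s['ee_pos'][1])<100)&(abs(P[...,1]-s['ee_pos'][1])<16)
m[225:]=0
c,q=rect(d,m,s['ee_pos'][2]-179); print('blade',cv2.minAreaRect(q),c.min(0),c.max(0),np.nanmedian(P[m][:,2]))
E
```

```text
patch ((587.1986083984375, -348.52874755859375), (46.131256103515625, 89.8325424194336), 87.46571350097656) [293 109] [348 206]
[ 557.66278797 -285.31107001  283.1407578 ] -92.28198486133766 12.707056877774843 [-0.19553113  0.40428036 -0.48154155]
blade ((592.7885131835938, -286.1200866699219), (14.027581214904785, 51.73631286621094), 87.86705780029297) [239 138] [263 224] 103.69581947551632
```

Call:
play_rows:
  grip: [-0.9,-0.9,-0.9,-0.9,-0.9]
  offset:
    - [-0.8,-2.2,35]
    - [-0.8,-2.2,65]
    - [-0.8,-2.2,82]
    - [-0.8,-2.2,88]
    - [-0.8,-2.2,90.5]
  spin: [0.2,0.2,0.2,0.2,0.2]

```text
t: 26.1
ee_pos: [557.3, -283.3, 193.5]
tool_rot: [1.0, -0.023, -0.0, -0.0]
ft_force: [-0.3, -0.2, 0.6]
grip_width: 12.1
grip_force: 25.0
```

Call:
play_rows:
  grip: [-0.9,-0.9,-0.6,-0.4,-0.3]
  offset:
    - [0,0,0]
    - [0,0,0]
    - [0,0,0]
    - [0,0,0]
    - [0,0,0]
  spin: [0,0,0,0,0]

```text
t: 26.6
ee_pos: [557.5, -283.4, 194.6]
tool_rot: [1.0, -0.023, 0.0, 0.0]
ft_force: [0.3, -0.6, -0.5]
grip_width: 25.7
grip_force: 0.0
```

Call:
play_rows:
  grip: [-0.3,-0.3,0,0.15,0.15]
  offset:
    - [0,0,0]
    - [0,0,-20]
    - [0,0,-60]
    - [0,0,-95]
    - [0,0,-95]
  spin: [0,0,0,0,0]

```text
t: 27.1
ee_pos: [559.3, -284.5, 295.7]
tool_rot: [1.0, -0.023, 0.005, 0.003]
ft_force: [0.9, -0.2, 0.6]
grip_width: 45.6
grip_force: 0.0
```

Call:
play_rows:
  grip: [0.15,0.15,0.15,0.15,0.15]
  offset:
    - [-30,28,0]
    - [-60,57,0]
    - [-67.5,63.7,0]
    - [-67.5,63.7,0]
    - [-67.5,63.7,0]
  spin: [-8,-16,-24,-32,-40]

```text
t: 27.6
ee_pos: [486.2, -344.2, 288.2]
tool_rot: [0.947, 0.323, -0.0, -0.0]
ft_force: [-0.9, 0.2, 0.3]
grip_width: 49.9
grip_force: 0.0
```

Call:
play_rows:
  grip: [0.15,0.15,0.15,0.15,0.15]
  offset:
    - [0,0,0]
    - [0,0,0]
    - [0,0,0]
    - [0,0,0]
    - [0,0,0]
  spin: [-8,-16,-24,-32,-40]

```text
t: 28.1
ee_pos: [486.7, -343.6, 288.1]
tool_rot: [0.779, 0.627, -0.0, -0.001]
ft_force: [-0.1, -1.0, 0.5]
grip_width: 50.4
grip_force: 0.0
```

Call:
play_rows:
  grip: [0.15,0.15,0.15,0.15]
  offset:
    - [0,0,0]
    - [0,0,0]
    - [0,0,0]
    - [0,0,0]
  spin: [-8,-10,-10,-10]

```text
t: 28.5
ee_pos: [486.8, -343.7, 288.4]
tool_rot: [0.723, 0.69, -0.0, -0.0]
ft_force: [-0.8, 0.3, 0.3]
grip_width: 49.9
grip_force: 0.0
```

```bash
python3 - <<'E'
from h import *
d=cam('wrist'); f=d['frame']; cv2.imwrite('pics/w13.png',f)
hsv=cv2.cvtColor(f,cv2.COLOR_BGR2HSV); h,s,b=[hsv[...,i].astype(int) for i in range(3)]; P=pts(d)
red=((h<8)|(h>172))&(s>150)&(b>50); near=np.hypot(P[...,0]-487,P[...,1]+344)<45
m=red&near&(P[...,2]>40)&(P[...,2]<60); ys,xs=np.nonzero(m)
q=np.array([ray(d,x,y,51)[:2] for x,y in zip(xs,ys)],np.float32)
print(len(q),np.nanmedian(P[m][:,2]),cv2.minEnclosingCircle(q),cv2.minAreaRect(q),(xs.min(),xs.max(),ys.min(),ys.max()))
m=red&(P[...,2]<15)&(abs(P[...,0]-587)<60)&(P[...,0]>530)&(abs(P[...,1]+349)<35)
c,q=rect(d,m,6.2); print('patch',cv2.minAreaRect(q))
m=(s<60)&(b>120)&(P[...,2]>7)&(P[...,2]<17)&(abs(P[...,0]-550)<90)&(abs(P[...,1]+283)<25)
c,q=rect(d,m,12); print('slim',cv2.minAreaRect(q),np.nanpercentile(P[m][:,2],[5,50,95]))
print(state()['ee_pos'],psi())
E
```

```text
844 49.68100233169044 ((487.0782470703125, -343.967529296875), 30.09346580505371) ((487.3769836425781, -343.9797058105469), (59.275081634521484, 35.214027404785156), 87.66529083251953) (np.int64(230), np.int64(274), np.int64(174), np.int64(242))
patch ((587.454345703125, -348.8411865234375), (45.80881881713867, 89.90426635742188), 87.37168884277344)
slim ((550.1776733398438, -285.64654541015625), (19.2711124420166, 139.80780029296875), 87.36652374267578) [ 7.25321707 12.30456083 13.51902052]
[ 486.85891066 -343.70977494  288.54350838] -2.6708837377385812
```

View pics/w13.png

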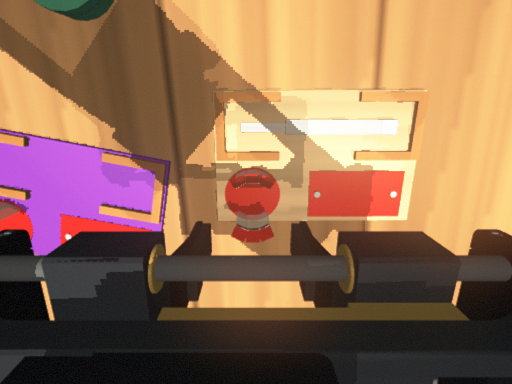

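The slim blade is flat in the red pocket at (320,128). The red sleeve at (252,195) gives a rim axis of (487.2, −344.0), matching the value derived from the patch.

Call:
play_rows:
  grip: [0.15,0.15,0.15,0.15,0.15]
  offset:
    - [40,16,0]
    - [80,33,0]
    - [120,49,0]
    - [160,66,0]
    - [180,74,0]
  spin: [0,0,0,0,0]

```text
t: 29.05
ee_pos: [570.0, -164.3, 288.9]
tool_rot: [0.723, 0.691, 0.0, -0.0]
ft_force: [-0.8, 0.2, 0.1]
grip_width: 49.6
grip_force: 0.0
```

Call:
play_rows:
  grip: [0.15,0.15,0.15,0.15,0.15]
  offset:
    - [42,18,0]
    - [82,34.5,0]
    - [82,34.5,0]
    - [82,34.5,0]
    - [82,34.5,0]
  spin: [0,0,0,0,0]

```text
t: 29.55
ee_pos: [606.9, -87.7, 288.7]
tool_rot: [0.723, 0.691, -0.0, -0.0]
ft_force: [-0.8, -0.1, 0.6]
grip_width: 50.3
grip_force: 0.0
```

```bash
python3 -c "
from disc import *
disc(36,(608,-62))"
```

```text
ellipse ((607.8569946289062, -61.786598205566406), (34.585514068603516, 35.170616149902344), 177.73497009277344) depthz 36.3 circ ((607.7749633789062, -61.77485275268555), 18.037866592407227)
ee [606.88029506 -88.08690953 288.80283983] psi -2.691020316367883 tool off [ 2.63171634e+01 -2.59174432e-01 -7.50679808e-03]
```

Call:
play_rows:
  grip: [0.15,0.15,0.15,0.15,0.15]
  offset:
    - [25.4,0,35]
    - [25.4,0,65]
    - [25.4,0,86]
    - [25.4,0,94]
    - [25.4,0,96.5]
  spin: [0,0,0,0,0]

```text
t: 30.1
ee_pos: [607.8, -62.7, 191.5]
tool_rot: [0.724, 0.69, -0.001, -0.001]
ft_force: [-0.2, 0.1, 0.9]
grip_width: 49.8
grip_force: 0.0
```

Call:
play_rows:
  grip: [0,-0.3,-0.5,-0.5,-0.5]
  offset:
    - [0,0,0]
    - [0,0,0]
    - [0,0,0]
    - [0,0,0]
    - [0,0,0]
  spin: [0,0,0,0,0]
  newtons: 20

```text
t: 30.6
ee_pos: [609.1, -61.9, 194.0]
tool_rot: [0.723, 0.691, 0.001, 0.001]
ft_force: [-1.4, -1.7, 6.0]
grip_width: 35.4
grip_force: 20.0
```

Call:
play_rows:
  grip: [-0.5,-0.5]
  offset:
    - [0,0,0]
    - [0,0,0]
  spin: [0,0]

```text
t: 30.8
ee_pos: [609.1, -61.9, 194.0]
tool_rot: [0.723, 0.691, 0.0, 0.001]
ft_force: [-0.7, -0.8, 6.7]
grip_width: 35.1
grip_force: 20.0
```

Call:
play_rows:
  grip: [-0.5,-0.5,-0.5,-0.5,-0.5]
  offset:
    - [0,0,-15]
    - [0,0,-50]
    - [0,0,-85]
    - [0,0,-95]
    - [0,0,-95]
  spin: [0,0,0,0,0]

```text
t: 31.3
ee_pos: [609.3, -61.7, 290.3]
tool_rot: [0.723, 0.691, 0.001, 0.002]
ft_force: [0.3, -0.7, -0.5]
grip_width: 35.6
grip_force: 20.0
```

Call:
play_rows:
  grip: [-0.5,-0.5]
  offset:
    - [0,0,0]
    - [0,0,0]
  spin: [0,0]

```text
t: 31.5
ee_pos: [607.5, -61.4, 285.3]
tool_rot: [0.723, 0.691, -0.001, -0.002]
ft_force: [-0.5, 0.4, -1.1]
grip_width: 35.5
grip_force: 20.0
```

```bash
python3 -c "
from held import *
d,s=held()"
```

```text
ee [607.5231746  -61.40020581 285.2520787 ] -2.603650955531919 [-0.48392091  0.40191206 -1.13719268] 35.541414950405404
top z 126.82934335508205 1714
209 296 225 285
tool xy ranges [[-16.5, -21.2, 156.1], [17.8, 22.0, 161.1]]
```

Call:
play_rows:
  grip: [-0.5,-0.5,-0.5,-0.5,-0.5]
  offset:
    - [-30,-11,0]
    - [-70,-26,0]
    - [-110,-41,0]
    - [-150,-56,0]
    - [-190,-71,0]
  spin: [0,0,0,0,0]

```text
t: 32.05
ee_pos: [527.6, -249.3, 285.9]
tool_rot: [0.723, 0.691, -0.0, -0.001]
ft_force: [0.1, 0.3, -1.4]
grip_width: 35.6
grip_force: 20.0
```

Call:
play_rows:
  grip: [-0.5,-0.5,-0.5,-0.5,-0.5]
  offset:
    - [-40,-15,0]
    - [-75,-29,0]
    - [-97.5,-37.4,0]
    - [-97.5,-37.4,0]
    - [-97.5,-37.4,0]
  spin: [0,0,0,0,0]

```text
t: 32.55
ee_pos: [486.6, -343.9, 286.1]
tool_rot: [0.724, 0.69, 0.0, -0.001]
ft_force: [-0.1, 0.8, -1.0]
grip_width: 35.6
grip_force: 20.0
```

Call:
play_rows:
  grip: [-0.5,-0.5,-0.5,-0.5]
  offset:
    - [0,0,15]
    - [0,0,28]
    - [0,0,28]
    - [0,0,28]
  spin: [0,0,0,0]

```text
t: 32.95
ee_pos: [487.1, -342.9, 258.2]
tool_rot: [0.723, 0.691, -0.0, -0.001]
ft_force: [-0.3, -0.8, 0.4]
grip_width: 35.7
grip_force: 20.0
```

```bash
python3 - <<'E'
from held import *
d,s=held(); print('TCP err tool',tool(np.r_[487.2-s['ee_pos'][0],-343.8-s['ee_pos'][1],0],s))
P=pts(d); hsv=cv2.cvtColor(d['frame'],cv2.COLOR_BGR2HSV); h,sa,b=[hsv[...,i].astype(int) for i in range(3)]
# hole: dark blob on top face
tz=s['ee_pos'][2]-194.2+36; m=(b<60)&(abs(P[...,2]-tz)<14)&(np.hypot(P[...,0]-s['ee_pos'][0],P[...,1]-s['ee_pos'][1])<12)
ys,xs=np.nonzero(m); print('hole',m.sum(),xs.min(),xs.max(),ys.min(),ys.max(),ray(d,xs.mean(),ys.mean(),tz))
m=((h<8)|(h>172))&(sa>130)&(P[...,2]>41)&(P[...,2]<56)&(np.hypot(P[...,0]-487,P[...,1]+344)<45); q=P[m][:,:2].astype(np.float32); print('rim arc',len(q),cv2.minAreaRect(q))
E
```

```text
ee [ 487.09699699 -342.90286895  258.15939612] -2.542206804083229 [-0.27477198 -0.75611665  0.37166281] 35.65939747626852
top z 99.59565994607662 1727
208 295 224 285
tool xy ranges [[-16.4, -21.6, 156.1], [17.8, 21.9, 161.2]]
TCP err tool [-0.89167791  0.14269395 -0.00163634]
hole 30 245 256 252 254 [ 486.31829082 -340.23343647   99.95939612]
rim arc 498 ((488.4357604980469, -320.9857177734375), (13.540860176086426, 35.65946578979492), 85.5044937133789)
```

Call:
play_rows:
  grip: [-0.5,-0.5,-0.5,-0.5,-0.5]
  offset:
    - [-0.9,0.1,4]
    - [-0.9,0.1,11]
    - [-0.9,0.1,18]
    - [-0.9,0.1,25]
    - [-0.9,0.1,32]
  spin: [0,0,0,0,0]

```text
t: 33.5
ee_pos: [487.0, -344.8, 226.6]
tool_rot: [0.723, 0.691, -0.0, -0.0]
ft_force: [-0.2, 1.1, 0.3]
grip_width: 35.6
grip_force: 20.0
```

Call:
play_rows:
  grip: [-0.5,-0.5,-0.5,-0.5,-0.5]
  offset:
    - [0,0,7]
    - [0,0,14]
    - [0,0,19]
    - [0,0,23]
    - [0,0,23]
  spin: [0,0,0,0,0]

```text
t: 34.0
ee_pos: [486.9, -344.6, 203.7]
tool_rot: [0.723, 0.691, -0.0, -0.001]
ft_force: [-0.7, 0.6, 0.3]
grip_width: 35.2
grip_force: 20.0
```

Free of contact; the bottom is about 9.5 mm up. I'll lower 2.5 mm more, release, and go up clear.

Call:
play_rows:
  grip: [-0.5,-0.5,-0.2,0,0.15]
  offset:
    - [0,0,2]
    - [0,0,2.5]
    - [0,0,2.5]
    - [0,0,2.5]
    - [0,0,2.5]
  spin: [0,0,0,0,0]

```text
t: 34.5
ee_pos: [487.2, -344.9, 202.3]
tool_rot: [0.723, 0.691, 0.0, 0.0]
ft_force: [-0.0, 0.5, 0.4]
grip_width: 44.5
grip_force: 0.0
```

Call:
play_rows:
  grip: [0.15,0.15,0.15,0.15,0.15]
  offset:
    - [0,0,0]
    - [0,0,-15]
    - [0,0,-50]
    - [0,0,-90]
    - [0,0,-100]
  spin: [0,0,0,0,0]

```text
t: 35.0
ee_pos: [488.5, -346.1, 308.7]
tool_rot: [0.723, 0.691, 0.0, 0.005]
ft_force: [0.6, -0.7, 0.1]
grip_width: 50.1
grip_force: 0.0
```

Call:
play_rows:
  grip: [0.15,0.15,0.15,0.15,0.15]
  offset:
    - [-15,0,-10]
    - [-15,0,-20]
    - [-15,0,-20]
    - [-15,0,-20]
    - [-15,0,-20]
  spin: [0,0,0,0,0]

```text
t: 35.5
ee_pos: [486.1, -359.4, 320.4]
tool_rot: [0.723, 0.691, -0.0, -0.001]
ft_force: [0.7, 0.6, -0.4]
grip_width: 50.0
grip_force: 0.0
```

```bash
python3 - <<'E'
from h import *
d=cam('wrist'); P=pts(d); s=state(); print(s['ee_pos'],s['grip_width'])
for n,(x,y) in dict(maple=(487,-344)).items():
    m=np.hypot(P[...,0]-x,P[...,1]-y)<14; print(n,np.percentile(P[m][:,2],[5,25,50,75,95]).round(1))
e=cam('scene'); Q=pts(e)
for n,(x,y,z) in dict(walnut=(509,246,42),maple=(487,-344,42),spare=(504,-139,12)).items():
    m=(np.hypot(Q[...,0]-x,Q[...,1]-y)<12)&(abs(Q[...,2]-z)<6); print(n,m.sum(),np.nanmedian(Q[m][:,2]) if m.any() else '')
cv2.imwrite('pics/fin.png',np.hstack([cv2.resize(d['frame'][60:260,180:440],(400,308)),cv2.resize(e['frame'][100:300,90:350],(400,308))]))
E
```

```text
[ 486.11073426 -359.39961152  320.47160288] 50.01431692524248
maple [ 42.3 238.5 248.1 254.1 258. ]
walnut 22 43.35724749726124
maple 45 43.07903773556429
spare 39 12.832435602661581
```

View pics/fin.png

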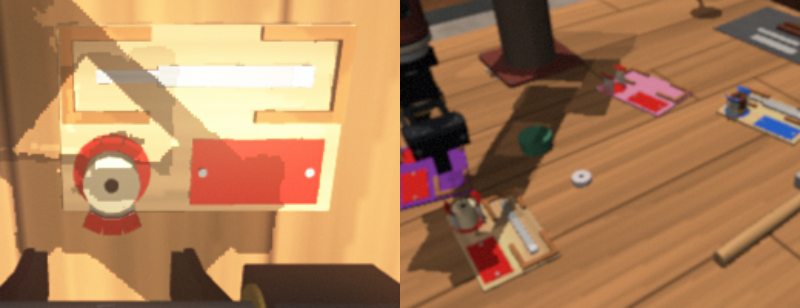

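The maple block stands upright in the red sleeve at left (110,185) with its top at about 42 mm, and the slim blade is flat in its pocket. The spare collar, wax tin and hammer are where they were.

```bash
python3 -c "
from bench import job_done
print(job_done())"
```

```text
the job is handed in; nothing more can be done
None
```

Both chisel kits are made up as asked and handed in at about 36 s of the 128 s. In the final checks the walnut and maple blocks stood at the black lines, and the spare collar, hammer and wax tin were not touched; the verdict was not shown.

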